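# Show a guest round the refreshment stand

### The job

A guest at the refreshment stand holds a blue voucher and wants to know where it goes: ring the counter bell by gently pressing its cap right down with the fingertips and letting it spring back, then point straight down at the tumbler of blue vouchers with the fingertips a few centimetres above its middle and keep pointing for two seconds. Then point in the same way at the carton of wooden stirrers for their coffee, and finish there, still pointing. Leave the tumblers, the carton and the other loose things on the table untouched, and do not come down low over the green or orange tumbler, which would mislead the guest.

Things in the scene. Friction and masses are not known exactly. Their poses are not given: they have to be found in the camera images.
- bell: silver domed counter bell on a black base 88 mm across, fixed to the table; dome 48 mm high. Origin: centre of its underside. It stands nearer the robot than the row of tumblers.
- bell_top (a point): centre of the top face of the bell's round brass push cap (22 mm across), 64 mm above the table at rest; moves down with the cap.
- bell_plunger (a joint): travel of the bell's push cap: 0 at rest, 0.006 m fully down; springs back; takes 1 N to start moving and 4 N to go fully down, where it stops hard. The bell rings at 4 mm.
- blue_tumbler: clear plastic tumbler printed with blue squares and holding five blue voucher cards that stand upright and stick out of it; loose, 0.12 kg; 76 mm across at the rim, 60 mm at the foot, rim 110 mm high, card tops 120 mm high. Origin: centre of its underside, z up. It stands in any of four places in a row across the table, at least 130 mm from its neighbours' centres.
- blue_tumbler_top (a point): middle of the blue voucher cards' tops, on the tumbler's axis, 120 mm above its underside (the highest part of it, within 2 mm); z up.
- green_tumbler: clear plastic tumbler printed with green squares and holding five green voucher cards that stand upright and stick out of it; loose, 0.12 kg; 76 mm across at the rim, 60 mm at the foot, rim 110 mm high, card tops 120 mm high. Origin: centre of its underside, z up. It stands in any of four places in a row across the table, at least 130 mm from its neighbours' centres.
- green_tumbler_top (a point): the same point on the green tumbler.
- orange_tumbler: clear plastic tumbler printed with orange squares and holding five orange voucher cards that stand upright and stick out of it; loose, 0.12 kg; 76 mm across at the rim, 60 mm at the foot, rim 110 mm high, card tops 120 mm high. Origin: centre of its underside, z up. It stands in any of four places in a row across the table, at least 130 mm from its neighbours' centres.
- orange_tumbler_top (a point): the same point on the orange tumbler.
- stirrer_carton: open cardboard carton with white sides, 70 x 70 x 95 mm high, full of upright wooden coffee stirrers; loose, 0.25 kg. Origin: centre of its underside. It stands in the same row as the tumblers, in any of the four places.
- stirrers_top (a point): middle of the stirrers' upper ends, on the carton's axis, 135 mm above its underside (the highest part of it); z up.
- cup_stack: stack of clear cups, 77 mm across, 231 mm high, loose, at the left side; bystander. Origin: centre of its underside.
- pastry_plate: white plate 220 mm across with two pastries, 55 mm high, at the left end of the row; bystander. Origin: centre of its underside.
- napkins: stack of napkins 100 x 100 x 36 mm with a green band, near left; bystander. Origin: centre of its underside.
- opener: bottle opener with yellow handle, 173 mm long, 16 mm high, lying near right; bystander. Origin: on its underside, about mid-length; x along it.
- amber_bottle: amber bottle 62 mm across, 160 mm high, at the right end of the row; bystander. Origin: centre of its underside.

How it is judged:
By the outcome, as a careful person would: the job done as asked, in the order asked, and still so for the second after the job is handed in, with the robot touching nothing.
It also fails if it takes over 51 s, if anything falls off the work surface, if the arm or the gripper's body presses on something with over 40 N, if the wrist force passes 120 N, or if a joint passes its speed limit or range.

### The arm

A 6-joint arm with a two-finger parallel gripper is mounted at the origin on the work surface. World frame = base frame: x ahead of the robot, y to its left, z up, the work surface at z = 0. Lengths are in m, angles in rad, forces in N, time in s.
With the tool pointing down it reaches from about 0.375 to 0.9 m from the base axis. Payload 3.1 kg.
Tool frame: the origin (TCP) lies at the very end of the fingers, on their centre line; the grasp point (between the pads) lies 19 mm behind it (manip.grip_depth is the z of the grasp point in the tool frame, in m); z points along the fingers, x is the direction in which the jaws open and shut, and the axes are right-handed (so a half turn about z gives the same grasp; the last joint's range is limited). The gripper opens to 87 mm and grips with 3 to 60 N. Pads are 19 mm wide; open, the fingers measure 117 mm over their backs; the gripper's body (75 mm by 190 mm) begins 51 mm behind the grasp point.
Start: joints at [1.071, 0.527, 1.433, -0, 1.181, -0.178], TCP at [0.197, 0.593, 0.223] pointing down, gripper open.
Joint ranges: [-3.08, 3.08], [-0.75, 2.2], [0.22, 2.44], [-1.43, 4.57], [0, 2.65], [-2.85, 2.85]. Speed limits (rad/s): [2.79, 2.79, 3.14, 3.14, 3.14, 3.14].

### API

Orientations are given as a unit quaternion [w, x, y, z].
In Python, from cell import manip, cams, order gives the robot as it stands.
- The arm moves only by the tool servo_tool, never from a script. Its argument "targets" is a list of rows, each an object of numbers: "fingers": the finger opening in cm, from 0 to 8.7; "tx", "ty", "tz": the shift along the tool's x, y, z in cm; "ax", "ay", "az": the turn, a rotation vector about the tool's x, y, z in rad. A call has exactly 10 rows; each row shifts and turns the commanded pose from where the row before left it, along the tool's axes as they then stand; what a row does not reach is not made up. A row lasts 1/10 s, in which the tool goes at most 50 mm and 8.59 degrees, less where a joint would pass 70% of its speed; a pose out of reach is approached as far as the arm can. A call is refused whole if a number of a shift passes 5 or a number of a turn 0.15, either way. A call with a gripper value outside its range is refused whole. The fingers move at their own pace and stop on an object; "force" is the grip in N (left out, the last holds). Time passes only in rows, so rows that do not move let the fingers close, or fill a call up. It gives the time, the measured TCP pose, the force and the opening at its end, in the units of the state.
- manip.sense(): the state, without advancing time (a new reading comes with each control period).
- cams.camera(name): name is "scene" or "side" or "wrist"; returns the picture (480x640x3 uint8, red, green, blue); there is no depth.
- cams.camera_model(name): a dict with "K" (3x3 intrinsics, pixels), "k1" (the pictures are not rectified: a ray, as slopes to the right and down, at radius r is drawn at 1 + k1 r^2 times it, then the intrinsics apply), "R" (3x3) and "t" (3): a world point X has camera coordinates R X + t. Camera axes: x right, y down, z forward; pixel columns grow to the right and rows downward; lengths in m; the calibration is good to about 2 mm. A picture is of the moment at which its call begins: read the wrist's pose just before it. camera_model takes no time and is no camera call; for the wrist camera it gives the pose at the moment of the call.
- order.sign_off(): hands the job in, once; it reports no verdict.
The state is a dict: "time_s": time; "joint_positions": joint angles; "joint_velocities": joint speeds; "joint_torque": joint torques, N m; "tool_pos": TCP position; "orientation": TCP orientation; "ft_force": force on the tool from outside, world axes, zero at the start; "ft_torque": the same for the moment, N m; "grip_width": opening from 0.0 (shut) to 1.0 (fully open).
Only numpy, scipy, OpenCV 4.12 (cv2) and the standard library are available. Lean on these libraries where they do the work, as an engineer would, in place of code of your own. Each camera call takes 0.05 s, during which the arm holds its last target. There are 200 camera calls.

## Working session

There is one attempt and no reset: what is moved stays moved. The work goes in short steps, Python scripts to look and compute and a tool call to move; the robot and the scene stay as the last step left them, time stands still between calls to the robot, and variables do not carry over. Pictures are saved under pics/ and viewed, about 8 in all and at most 12, crops included, and the job is handed in when it is done.

Besides the shell and the picture viewer there is one more tool, called by a JSON object that holds its "name" and its "arguments". servo_tool: Moves the arm, as the interface text tells. Its arguments: {"type":"object","properties":{"targets":{"type":"array"},"force":{"type":"number"}},"required":["targets"]}

```bash
mkdir -p pics; cat > h.py <<'E'
from cell import manip,cams,order
import numpy as np,cv2
def ray(name,uv,m=None):
    m=m or cams.camera_model(name);K=np.array(m["K"]);R=np.array(m["R"]);t=np.array(m["t"])
    d=np.array([(uv[0]-K[0,2])/K[0,0],(uv[1]-K[1,2])/K[1,1]]);s=d.copy()
    for _ in range(20): s=d/(1+m["k1"]*(s@s))
    return -R.T@t, R.T@np.array([s[0],s[1],1])
def onz(name,uv,z,m=None):
    o,d=ray(name,uv,m); return o+d*(z-o[2])/d[2]
def two(a,b):
    (o,d),(p,e)=a,b
    s=np.linalg.lstsq(np.c_[d,-e],p-o,rcond=None)[0]
    x,y=o+d*s[0],p+e*s[1]; return (x+y)/2,np.linalg.norm(x-y)
def snap(name,f):
    im=cams.camera(name); cv2.imwrite(f"pics/{f}.png",im[:,:,::-1]); return im
E
python3 - <<'E'
from h import *
a=snap("scene","s1");b=snap("side","d1")
for n in("scene","side"):
    m=cams.camera_model(n);print(n,-np.array(m["R"]).T@np.array(m["t"]),np.array(m["R"])[2])
s=manip.sense();print(s)
E
```

```text
scene [1.14995016 1.01175618 0.99723134] [-0.45215437 -0.66959614 -0.58923462]
side [0.13042251 1.13834612 1.20080949] [ 0.22647037 -0.69348626 -0.68395027]
{'time_s': 0.1, 'joint_positions': array([ 1.07149933e+00,  5.28378506e-01,  1.43376467e+00,  6.45555078e-06,
        1.18140553e+00, -1.78514206e-01]), 'joint_velocities': array([-0.00061717, -0.00160745, -0.0006541 , -0.00169304,  0.00094809,
       -0.00028588]), 'joint_torque': array([-1.00376237e-03, -4.40989673e+01, -1.77149713e+01,  6.34321547e-02,
        5.33908547e-02, -5.40663791e-05]), 'tool_pos': array([0.19672806, 0.59254006, 0.22166926]), 'orientation': array([ 4.19623268e-04,  8.10959490e-01,  5.85101487e-01, -8.83435136e-04]), 'ft_force': array([ 0.74885026,  0.22148192, -0.10366377]), 'ft_torque': array([-0.03385461, -0.01253885, -0.03041639]), 'grip_width': 0.9986942753159509}
```

View pics/s1.png

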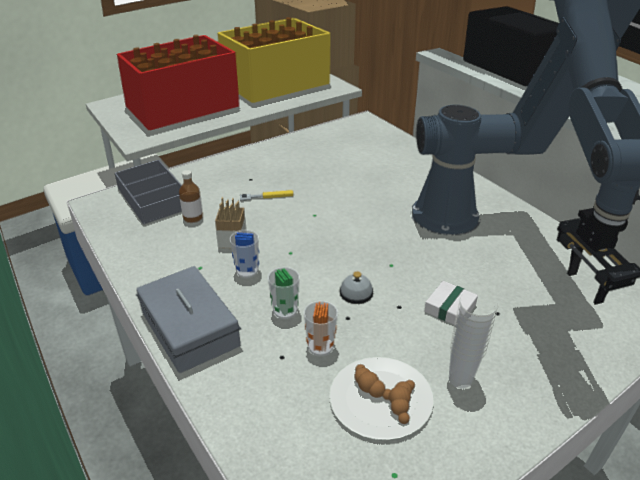

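View pics/d1.png

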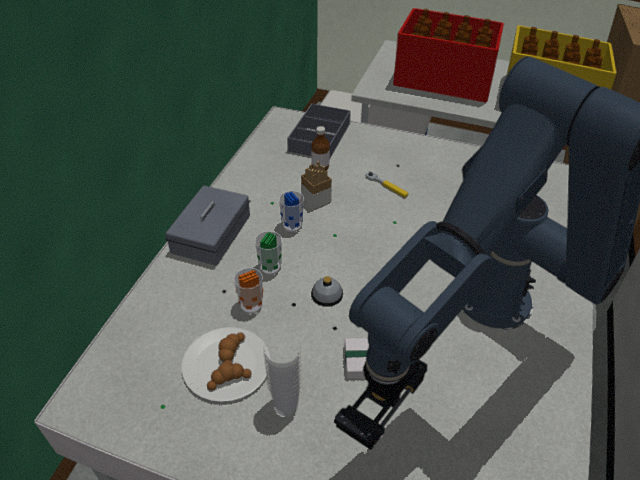

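The scene view shows orange (321,312), green (284,275), blue (244,239), the carton (231,205) and the bell cap (357,274). In the side view they are at orange (248,279), green (269,240), blue (292,199), carton (317,172) and cap (327,281).

```bash
python3 - <<'E'
from h import *
W={"scene":dict(orange=(305,298,340,325),green=(268,262,300,287),blue=(230,228,260,247),stir=(214,194,248,212),cap=(348,268,366,280)),
"side":dict(orange=(234,264,266,287),green=(254,229,285,248),blue=(278,188,306,207),stir=(300,162,334,179),cap=(318,274,336,287))}
H=dict(orange=(5,20,.12),green=(50,80,.12),blue=(105,130,.12),stir=(8,24,.135),cap=(12,28,.064))
P={}
for n,f in(("scene","s1"),("side","d1")):
    im=cv2.imread(f"pics/{f}.png");hsv=cv2.cvtColor(im,cv2.COLOR_BGR2HSV)
    for k,(x0,y0,x1,y1) in W[n].items():
        lo,hi,z=H[k];m=cv2.inRange(hsv[y0:y1,x0:x1],(lo,80,50),(hi,255,255))
        c,l,st,ce=cv2.connectedComponentsWithStats(m)
        i=1+np.argmax(st[1:,4]);ys,xs=np.nonzero(l==i) if k!="stir" else np.nonzero(m)
        uv=(xs.mean()+x0,ys.mean()+y0);P[n,k]=uv
        print(n,k,np.round(uv,1),len(xs),"box",xs.min()+x0,ys.min()+y0,xs.max()+x0,ys.max()+y0,"onz",onz(n,uv,z).round(3))
for k in H:
    x,g=two(ray("scene",P["scene",k]),ray("side",P["side",k]));print(k,x.round(3),round(g,4))
a=cv2.imread("pics/s1.png")[180:350,190:390];b=cv2.imread("pics/d1.png")[150:320,200:400]
cv2.imwrite("pics/c1.png",np.hstack([cv2.resize(q,None,fx=4,fy=3.5) [:,:] if 0 else cv2.resize(q,(400,340)) for q in(a,b)]))
E
```

```text
scene orange [320.6 313.2] 281 box 313 302 328 323 onz [0.635 0.252 0.12 ]
scene green [282.9 278. ] 243 box 275 269 292 286 onz [0.642 0.105 0.12 ]
scene blue [243.8 238.9] 227 box 235 232 253 245 onz [ 0.645 -0.083  0.12 ]
scene stir [230.2 207.8] 150 box 219 198 243 211 onz [ 0.618 -0.211  0.135]
scene cap [356.9 274.2] 35 box 354 272 360 277 onz [0.448 0.137 0.064]
side orange [248.6 279. ] 282 box 238 270 258 286 onz [0.618 0.255 0.12 ]
side green [268.4 240.7] 201 box 260 232 276 247 onz [0.624 0.108 0.12 ]
side blue [290.8 199. ] 173 box 284 191 298 205 onz [ 0.631 -0.079  0.12 ]
side stir [315.6 172.2] 298 box 301 162 330 178 onz [ 0.599 -0.208  0.135]
side cap [327.  279.3] 40 box 324 276 330 282 onz [0.444 0.141 0.064]
orange [0.626 0.24  0.103] 0.0034
green [0.633 0.09  0.103] 0.0033
blue [ 0.638 -0.097  0.106] 0.0038
stir [ 0.607 -0.234  0.117] 0.0034
cap [0.446 0.136 0.06 ] 0.0032
```

View pics/c1.png

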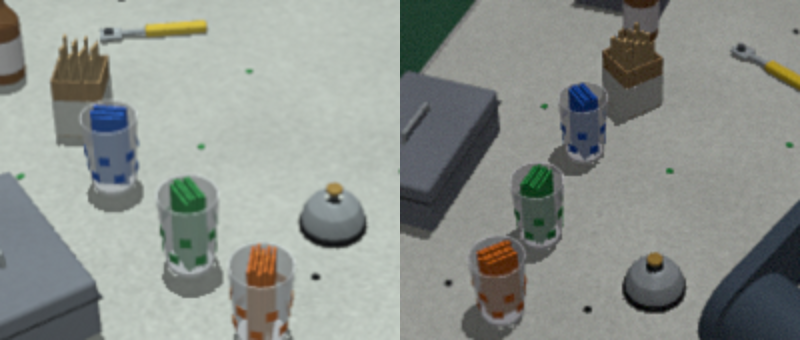

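{"name": "servo_tool", "arguments": {"targets": [{"fingers": 0, "tz": -2.5}, {"fingers": 0, "tz": -2.5}, {"fingers": 0, "tz": -2.5}, {"fingers": 0, "tz": -2.5}, {"fingers": 0, "tx": -2.5, "ty": 2.7}, {"fingers": 0, "tx": -2.5, "ty": 2.7}, {"fingers": 0, "tx": -2.5, "ty": 2.7}, {"fingers": 0, "tx": -2.5, "ty": 2.7}, {"fingers": 0, "tx": -2.5, "ty": 2.7}, {"fingers": 0, "tx": -2.5, "ty": 2.7}]}}

```text
validation failed for argument at $.ta...
```

{"name": "servo_tool", "arguments": {"targets": [{"fingers": 0, "tx": -2.5, "ty": 2.7}, {"fingers": 0, "tx": -2.5, "ty": 2.7}, {"fingers": 0, "tx": -2.5, "ty": 2.7}, {"fingers": 0, "tx": -2.5, "ty": 2.7}, {"fingers": 0, "tx": -2.5, "ty": 2.7}, {"fingers": 0, "tx": -2.5, "ty": 2.7}, {"fingers": 0}, {"fingers": 0}, {"fingers": 0}, {"fingers": 0}]}}

```text
validation failed for argument at $.ta...
```

```bash
python3 - <<'E'
from h import *
import json
m=cams.camera_model("wrist");snap("wrist","w1");s=manip.sense()
json.dump({k:np.array(v).tolist() for k,v in m.items()},open("w1.json","w"))
print(s["tool_pos"],s["orientation"],s["time_s"],s["grip_width"])
E
```

```text
[0.19679031 0.5926342  0.22177895] [ 3.66277995e-04  8.10970958e-01  5.85085811e-01 -7.51860295e-04] 0.15 0.9942526330031956
```

View pics/w1.png

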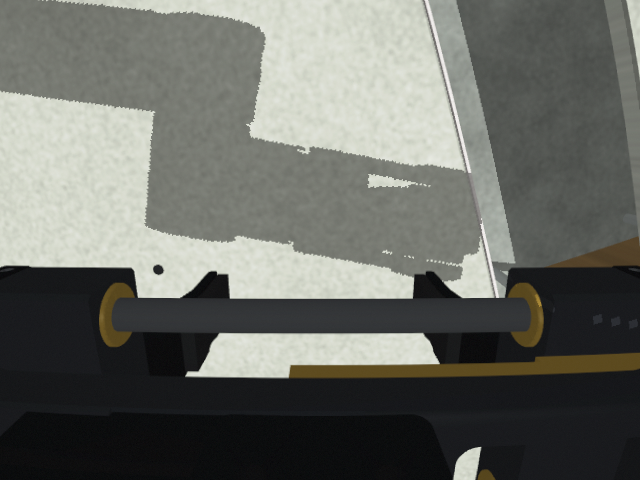

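The calls were refused and the arm did not move. This wrist picture shows only the start position, with the fingers at the bottom around row 320. I'll send every key in each row.

{"name": "servo_tool", "arguments": {"targets": [{"fingers": 0, "tx": 0, "ty": 0, "tz": -2.5, "ax": 0, "ay": 0, "az": 0}, {"fingers": 0, "tx": 0, "ty": 0, "tz": -2.5, "ax": 0, "ay": 0, "az": 0}, {"fingers": 0, "tx": 0, "ty": 0, "tz": -2.5, "ax": 0, "ay": 0, "az": 0}, {"fingers": 0, "tx": 0, "ty": 0, "tz": -2.5, "ax": 0, "ay": 0, "az": 0}, {"fingers": 0, "tx": -2.5, "ty": 2.7, "tz": 0, "ax": 0, "ay": 0, "az": 0}, {"fingers": 0, "tx": -2.5, "ty": 2.7, "tz": 0, "ax": 0, "ay": 0, "az": 0}, {"fingers": 0, "tx": -2.5, "ty": 2.7, "tz": 0, "ax": 0, "ay": 0, "az": 0}, {"fingers": 0, "tx": -2.5, "ty": 2.7, "tz": 0, "ax": 0, "ay": 0, "az": 0}, {"fingers": 0, "tx": -2.5, "ty": 2.7, "tz": 0, "ax": 0, "ay": 0, "az": 0}, {"fingers": 0, "tx": -2.5, "ty": 2.7, "tz": 0, "ax": 0, "ay": 0, "az": 0}]}}

```text
time_s: 1.15
tool_pos: [0.3038, 0.3982, 0.3223]
orientation: [0.0, 0.811, 0.585, -0.0]
ft_force: [-0.4, 0.8, 0.5]
grip_width: 0.171
```

{"name": "servo_tool", "arguments": {"targets": [{"fingers": 0, "tx": -2.5, "ty": 2.7, "tz": 0, "ax": 0, "ay": 0, "az": 0}, {"fingers": 0, "tx": -2.5, "ty": 2.7, "tz": 0, "ax": 0, "ay": 0, "az": 0}, {"fingers": 0, "tx": -2.5, "ty": 2.7, "tz": 0, "ax": 0, "ay": 0, "az": 0}, {"fingers": 0, "tx": -2.5, "ty": 2.7, "tz": 0, "ax": 0, "ay": 0, "az": 0}, {"fingers": 0, "tx": -2.5, "ty": 2.7, "tz": 0, "ax": 0, "ay": 0, "az": 0}, {"fingers": 0, "tx": -2.5, "ty": 2.7, "tz": 0, "ax": 0, "ay": 0, "az": 0}, {"fingers": 0, "tx": -2.5, "ty": 2.7, "tz": 0, "ax": 0, "ay": 0, "az": 0}, {"fingers": 0, "tx": 0, "ty": 0, "tz": 0, "ax": 0, "ay": 0, "az": 0}, {"fingers": 0, "tx": 0, "ty": 0, "tz": 0, "ax": 0, "ay": 0, "az": 0}, {"fingers": 0, "tx": 0, "ty": 0, "tz": 0, "ax": 0, "ay": 0, "az": 0}]}}

```text
time_s: 2.15
tool_pos: [0.4269, 0.1746, 0.3223]
orientation: [-0.0, 0.811, 0.585, -0.0]
ft_force: [0.5, 0.4, -0.0]
grip_width: 0.002
```

```bash
cat > wl.py <<'E'
from h import *
import json,sys
f=sys.argv[1]
m=cams.camera_model("wrist");snap("wrist",f);s=manip.sense()
json.dump({k:np.array(v).tolist() for k,v in m.items()},open(f+".json","w"))
print(s["tool_pos"],s["orientation"],s["time_s"],s["grip_width"])
R=np.array(m["R"]);t=np.array(m["t"]);print(-R.T@t,R[2])
def px(X):
    c=R@np.array(X)+t;q=c[:2]/c[2];q=q*(1+m["k1"]*(q@q));K=np.array(m["K"]);return (K[:2,:2]@q+K[:2,2]).round(0),c[2].round(2)
for n,X in dict(cap=(.446,.137,.064),blue=(.638,-.09,.12),stir=(.607,-.225,.135)).items(): print(n,px(X))
E
python3 wl.py w2
```

```text
[0.42687052 0.17482626 0.32241003] [-3.24140088e-04  8.10586317e-01  5.85619056e-01 -1.95943406e-04] 2.2 0.009356064133492648
[0.36276159 0.19518329 0.48494082] [ 0.23297561 -0.07729391 -0.96940601]
cap (array([296., 233.]), np.float64(0.43))
blue (array([172., 443.]), np.float64(0.44))
stir (array([ 62., 455.]), np.float64(0.43))
```

View pics/w2.png

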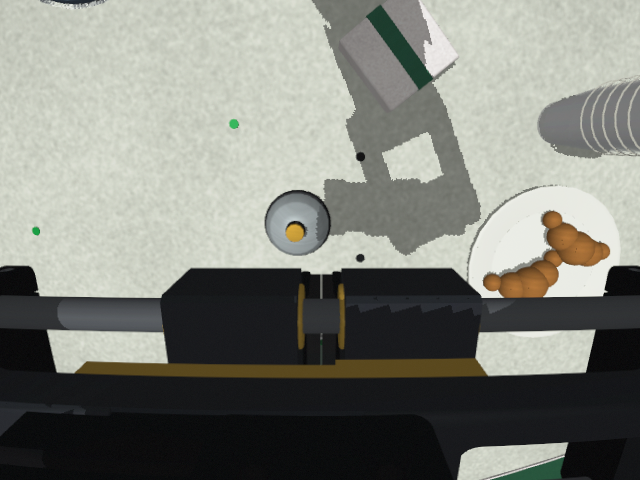

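The wrist view shows the brass cap at about (295,232), within a pixel or so of the prediction.

```bash
python3 - <<'E'
from h import *
import json
m=json.load(open("w2.json"))
im=cv2.imread("pics/w2.png")[215:250,275:320];k=cv2.inRange(cv2.cvtColor(im,cv2.COLOR_BGR2HSV),(12,100,60),(30,255,255))
ys,xs=np.nonzero(k);uv=((xs.min()+xs.max())/2+275,(ys.min()+ys.max())/2+215);print(uv,np.ptp(xs),np.ptp(ys))
x=onz("wrist",uv,.064,m);print(x)
for n,p in(("scene",(356.9,274)),("side",(327,279))):print(two(ray("wrist",uv,m),ray(n,p)))
d=x-manip.sense()["tool_pos"];c=2*.811*.585;a=2*.811**2-1
print("tool cm",(a*d[0]+c*d[1])*100,(c*d[0]-a*d[1])*100,d[2]*100)
E
```

```text
(np.float64(295.0), np.float64(232.0)) 18 18
[0.44488117 0.13606306 0.064     ]
(array([0.4456413 , 0.13534662, 0.0620836 ]), np.float64(0.001151019681565557))
(array([0.44608753, 0.13528452, 0.05839114]), np.float64(0.00022147308896037222))
tool cm -3.1099925717079056 2.931730518582197 -25.841002788892254
```

{"name": "servo_tool", "arguments": {"targets": [{"fingers": 0, "tx": -1.55, "ty": 1.45, "tz": 2, "ax": 0, "ay": 0, "az": 0}, {"fingers": 0, "tx": -1.55, "ty": 1.45, "tz": 3, "ax": 0, "ay": 0, "az": 0}, {"fingers": 0, "tx": 0, "ty": 0, "tz": 3, "ax": 0, "ay": 0, "az": 0}, {"fingers": 0, "tx": 0, "ty": 0, "tz": 3, "ax": 0, "ay": 0, "az": 0}, {"fingers": 0, "tx": 0, "ty": 0, "tz": 3, "ax": 0, "ay": 0, "az": 0}, {"fingers": 0, "tx": 0, "ty": 0, "tz": 3, "ax": 0, "ay": 0, "az": 0}, {"fingers": 0, "tx": 0, "ty": 0, "tz": 3, "ax": 0, "ay": 0, "az": 0}, {"fingers": 0, "tx": 0, "ty": 0, "tz": 2.5, "ax": 0, "ay": 0, "az": 0}, {"fingers": 0, "tx": 0, "ty": 0, "tz": 1.5, "ax": 0, "ay": 0, "az": 0}, {"fingers": 0, "tx": 0, "ty": 0, "tz": 0, "ax": 0, "ay": 0, "az": 0}]}}

```text
time_s: 3.2
tool_pos: [0.4436, 0.1365, 0.0809]
orientation: [-0.001, 0.81, 0.586, -0.002]
ft_force: [-0.8, 0.9, 0.2]
grip_width: 0.004
```

{"name": "servo_tool", "arguments": {"targets": [{"fingers": 0, "tx": 0, "ty": 0, "tz": 0.5, "ax": 0, "ay": 0, "az": 0}, {"fingers": 0, "tx": 0, "ty": 0, "tz": 0.3, "ax": 0, "ay": 0, "az": 0}, {"fingers": 0, "tx": 0, "ty": 0, "tz": 0.2, "ax": 0, "ay": 0, "az": 0}, {"fingers": 0, "tx": 0, "ty": 0, "tz": 0.1, "ax": 0, "ay": 0, "az": 0}, {"fingers": 0, "tx": 0, "ty": 0, "tz": 0.1, "ax": 0, "ay": 0, "az": 0}, {"fingers": 0, "tx": 0, "ty": 0, "tz": 0.1, "ax": 0, "ay": 0, "az": 0}, {"fingers": 0, "tx": 0, "ty": 0, "tz": 0.1, "ax": 0, "ay": 0, "az": 0}, {"fingers": 0, "tx": 0, "ty": 0, "tz": 0, "ax": 0, "ay": 0, "az": 0}, {"fingers": 0, "tx": 0, "ty": 0, "tz": 0, "ax": 0, "ay": 0, "az": 0}, {"fingers": 0, "tx": 0, "ty": 0, "tz": 0, "ax": 0, "ay": 0, "az": 0}]}}

```text
time_s: 4.2
tool_pos: [0.4454, 0.1354, 0.0686]
orientation: [0.0, 0.811, 0.585, 0.0]
ft_force: [-0.2, -0.3, -0.1]
grip_width: 0.003
```

{"name": "servo_tool", "arguments": {"targets": [{"fingers": 0, "tx": 0, "ty": 0, "tz": 0.2, "ax": 0, "ay": 0, "az": 0}, {"fingers": 0, "tx": 0, "ty": 0, "tz": 0.1, "ax": 0, "ay": 0, "az": 0}, {"fingers": 0, "tx": 0, "ty": 0, "tz": 0.1, "ax": 0, "ay": 0, "az": 0}, {"fingers": 0, "tx": 0, "ty": 0, "tz": 0.1, "ax": 0, "ay": 0, "az": 0}, {"fingers": 0, "tx": 0, "ty": 0, "tz": 0.1, "ax": 0, "ay": 0, "az": 0}, {"fingers": 0, "tx": 0, "ty": 0, "tz": 0.1, "ax": 0, "ay": 0, "az": 0}, {"fingers": 0, "tx": 0, "ty": 0, "tz": 0.1, "ax": 0, "ay": 0, "az": 0}, {"fingers": 0, "tx": 0, "ty": 0, "tz": 0, "ax": 0, "ay": 0, "az": 0}, {"fingers": 0, "tx": 0, "ty": 0, "tz": 0, "ax": 0, "ay": 0, "az": 0}, {"fingers": 0, "tx": 0, "ty": 0, "tz": 0, "ax": 0, "ay": 0, "az": 0}]}}

```text
time_s: 5.2
tool_pos: [0.4454, 0.1354, 0.0606]
orientation: [0.0, 0.811, 0.585, 0.0]
ft_force: [-0.2, -0.7, 2.0]
grip_width: 0.007
```

{"name": "servo_tool", "arguments": {"targets": [{"fingers": 0, "tx": 0, "ty": 0, "tz": 0.05, "ax": 0, "ay": 0, "az": 0}, {"fingers": 0, "tx": 0, "ty": 0, "tz": 0.05, "ax": 0, "ay": 0, "az": 0}, {"fingers": 0, "tx": 0, "ty": 0, "tz": 0.05, "ax": 0, "ay": 0, "az": 0}, {"fingers": 0, "tx": 0, "ty": 0, "tz": 0.05, "ax": 0, "ay": 0, "az": 0}, {"fingers": 0, "tx": 0, "ty": 0, "tz": 0.05, "ax": 0, "ay": 0, "az": 0}, {"fingers": 0, "tx": 0, "ty": 0, "tz": 0.03, "ax": 0, "ay": 0, "az": 0}, {"fingers": 0, "tx": 0, "ty": 0, "tz": 0, "ax": 0, "ay": 0, "az": 0}, {"fingers": 0, "tx": 0, "ty": 0, "tz": 0, "ax": 0, "ay": 0, "az": 0}, {"fingers": 0, "tx": 0, "ty": 0, "tz": 0, "ax": 0, "ay": 0, "az": 0}, {"fingers": 0, "tx": 0, "ty": 0, "tz": 0, "ax": 0, "ay": 0, "az": 0}]}}

```text
time_s: 6.2
tool_pos: [0.4454, 0.1354, 0.0583]
orientation: [0.0, 0.811, 0.585, 0.0]
ft_force: [-2.2, -0.6, 9.1]
grip_width: 0.006
```

{"name": "servo_tool", "arguments": {"targets": [{"fingers": 0, "tx": 0, "ty": 0, "tz": -0.3, "ax": 0, "ay": 0, "az": 0}, {"fingers": 0, "tx": 0, "ty": 0, "tz": -0.7, "ax": 0, "ay": 0, "az": 0}, {"fingers": 0, "tx": 0, "ty": 0, "tz": -2, "ax": 0, "ay": 0, "az": 0}, {"fingers": 0, "tx": 0, "ty": 0, "tz": -3, "ax": 0, "ay": 0, "az": 0}, {"fingers": 0, "tx": 0, "ty": 0, "tz": -4, "ax": 0, "ay": 0, "az": 0}, {"fingers": 0, "tx": 0, "ty": 0, "tz": -4, "ax": 0, "ay": 0, "az": 0}, {"fingers": 0, "tx": 0, "ty": 0, "tz": -4, "ax": 0, "ay": 0, "az": 0}, {"fingers": 0, "tx": 0, "ty": 0, "tz": -4, "ax": 0, "ay": 0, "az": 0}, {"fingers": 0, "tx": 0, "ty": 0, "tz": -3, "ax": 0, "ay": 0, "az": 0}, {"fingers": 0, "tx": 0, "ty": 0, "tz": -2, "ax": 0, "ay": 0, "az": 0}]}}

```text
time_s: 7.2
tool_pos: [0.4461, 0.1355, 0.3305]
orientation: [0.001, 0.811, 0.585, 0.002]
ft_force: [-0.1, 0.1, -0.3]
grip_width: 0.006
```

{"name": "servo_tool", "arguments": {"targets": [{"fingers": 0, "tx": -1, "ty": 2.5, "tz": 0, "ax": 0, "ay": 0, "az": 0}, {"fingers": 0, "tx": -1, "ty": 2.5, "tz": 0, "ax": 0, "ay": 0, "az": 0}, {"fingers": 0, "tx": -1, "ty": 2.5, "tz": 0, "ax": 0, "ay": 0, "az": 0}, {"fingers": 0, "tx": -1, "ty": 2.5, "tz": 0, "ax": 0, "ay": 0, "az": 0}, {"fingers": 0, "tx": -1, "ty": 2.5, "tz": 0, "ax": 0, "ay": 0, "az": 0}, {"fingers": 0, "tx": -1, "ty": 2.5, "tz": 0, "ax": 0, "ay": 0, "az": 0}, {"fingers": 0, "tx": -1, "ty": 2.5, "tz": 0, "ax": 0, "ay": 0, "az": 0}, {"fingers": 0, "tx": -1, "ty": 2.5, "tz": 0, "ax": 0, "ay": 0, "az": 0}, {"fingers": 0, "tx": -1, "ty": 2.5, "tz": 0, "ax": 0, "ay": 0, "az": 0}, {"fingers": 0, "tx": -1, "ty": 2.5, "tz": 0, "ax": 0, "ay": 0, "az": 0}]}}

```text
time_s: 8.2
tool_pos: [0.6516, -0.039, 0.3274]
orientation: [-0.0, 0.811, 0.585, -0.0]
ft_force: [0.0, 0.6, -0.1]
grip_width: 0.005
```

{"name": "servo_tool", "arguments": {"targets": [{"fingers": 0, "tx": -1, "ty": 2.5, "tz": 0, "ax": 0, "ay": 0, "az": 0}, {"fingers": 0, "tx": -1, "ty": 2.5, "tz": 0, "ax": 0, "ay": 0, "az": 0}, {"fingers": 0, "tx": -1, "ty": 2.5, "tz": 0, "ax": 0, "ay": 0, "az": 0}, {"fingers": 0, "tx": -1, "ty": 2.5, "tz": 0, "ax": 0, "ay": 0, "az": 0}, {"fingers": 0, "tx": -1, "ty": 2, "tz": 0, "ax": 0, "ay": 0, "az": 0}, {"fingers": 0, "tx": 0, "ty": 0, "tz": 0, "ax": 0, "ay": 0, "az": 0}, {"fingers": 0, "tx": 0, "ty": 0, "tz": 0, "ax": 0, "ay": 0, "az": 0}, {"fingers": 0, "tx": 0, "ty": 0, "tz": 0, "ax": 0, "ay": 0, "az": 0}, {"fingers": 0, "tx": 0, "ty": 0, "tz": 0, "ax": 0, "ay": 0, "az": 0}, {"fingers": 0, "tx": 0, "ty": 0, "tz": 0, "ax": 0, "ay": 0, "az": 0}]}}

```text
time_s: 9.2
tool_pos: [0.7488, -0.1227, 0.3283]
orientation: [0.0, 0.811, 0.585, 0.0]
ft_force: [0.3, -0.4, -0.2]
grip_width: 0.009
```

```bash
python3 wl.py w3
```

```text
[ 0.7489005  -0.1228331   0.32834976] [1.32905750e-04 8.10758615e-01 5.85380590e-01 1.22857809e-04] 9.25 0.008695848068223943
[ 0.68444636 -0.10203871  0.49087932] [ 0.23423984 -0.07756379 -0.96907975]
cap (array([ 468., -145.]), np.float64(0.34))
blue (array([317.,  96.]), np.float64(0.35))
stir (array([169., 110.]), np.float64(0.34))
```

View pics/w3.png

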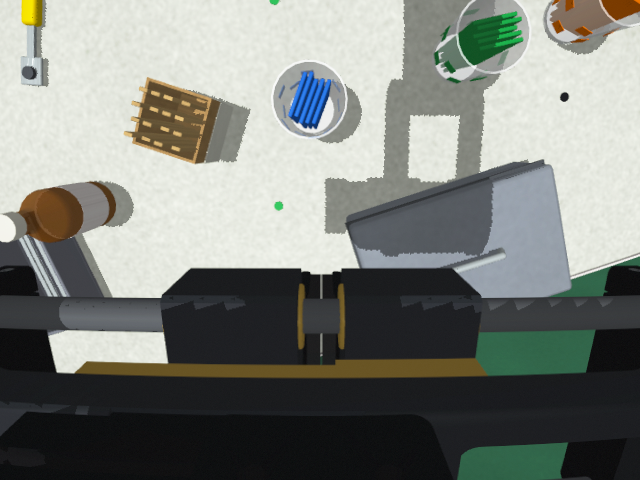

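The wrist view shows the blue tumbler's rim circle centred at about (309,99), with the cards at about (311,99). The carton is around (173,120), so I'll zoom in on both.

```bash
python3 - <<'E'
from h import *
import json
m=json.load(open("w3.json"));im=cv2.imread("pics/w3.png")
cv2.imwrite("pics/c3.png",cv2.resize(im[50:180,110:360],(800,416),interpolation=cv2.INTER_CUBIC))
k=cv2.inRange(cv2.cvtColor(im,cv2.COLOR_BGR2HSV),(105,120,60),(130,255,255));k[:,:270]=0;k[:,350:]=0;k[150:]=0
c=cv2.convexHull(cv2.findNonZero(k));M=cv2.moments(c);uv=(M["m10"]/M["m00"],M["m01"]/M["m00"])
print(uv,onz("wrist",uv,.12,m),"rim",onz("wrist",(309,99),.11,m))
for u in((169,112),(172,118),(165,118)):print(u,onz("wrist",u,.135,m))
for n,p in(("scene",(243.8,236)),("side",(290.8,196))):print(two(ray("wrist",uv,m),ray(n,p)))
E
```

```text
(309.6129532073133, 99.31649622972833) [ 0.63887492 -0.09814605  0.12      ] rim [ 0.637174   -0.09851592  0.11      ]
(169, 112) [ 0.60867758 -0.22605025  0.135     ]
(172, 118) [ 0.61462649 -0.22546469  0.135     ]
(165, 118) [ 0.6123928  -0.23178834  0.135     ]
(array([ 0.6381886 , -0.09799837,  0.11708534]), np.float64(0.0006919927359651087))
(array([ 0.63832961, -0.09804061,  0.11475147]), np.float64(0.00022200657848196558))
```

View pics/c3.png

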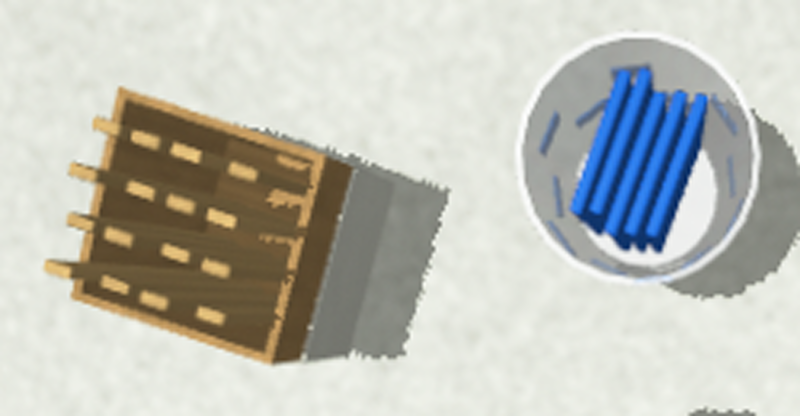

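```bash
python3 - <<'E'
from h import *
import json
m=json.load(open("w3.json"))
print(onz("wrist",(158,118.7),.135,m),onz("wrist",(172.1,120.7),.095,m))
for n,p in(("scene",(230.5,204)),("side",(316,170))):print(two(ray("wrist",(158,118.7),m),ray(n,p)))
E
```

```text
[ 0.61072929 -0.23838456  0.135     ] [ 0.60932317 -0.24030086  0.095     ]
(array([ 0.60642078, -0.24054874,  0.12680557]), np.float64(0.005566192632095124))
(array([ 0.60829586, -0.24421827,  0.11693568]), np.float64(0.0031600924909913606))
```

{"name": "servo_tool", "arguments": {"targets": [{"fingers": 0, "tx": -0.2, "ty": -2.3, "tz": 0, "ax": 0, "ay": 0, "az": 0}, {"fingers": 0, "tx": -0.2, "ty": -2.3, "tz": 0, "ax": 0, "ay": 0, "az": 0}, {"fingers": 0, "tx": -0.2, "ty": -2.3, "tz": 1, "ax": 0, "ay": 0, "az": 0}, {"fingers": 0, "tx": -0.3, "ty": -2.2, "tz": 1.5, "ax": 0, "ay": 0, "az": 0}, {"fingers": 0, "tx": -0.2, "ty": -2.2, "tz": 2, "ax": 0, "ay": 0, "az": 0}, {"fingers": 0, "tx": 0, "ty": 0, "tz": 2.5, "ax": 0, "ay": 0, "az": 0}, {"fingers": 0, "tx": 0, "ty": 0, "tz": 2.5, "ax": 0, "ay": 0, "az": 0}, {"fingers": 0, "tx": 0, "ty": 0, "tz": 2.5, "ax": 0, "ay": 0, "az": 0}, {"fingers": 0, "tx": 0, "ty": 0, "tz": 1.5, "ax": 0, "ay": 0, "az": 0}, {"fingers": 0, "tx": 0, "ty": 0, "tz": 1, "ax": 0, "ay": 0, "az": 0}]}}

```text
time_s: 10.25
tool_pos: [0.6378, -0.0979, 0.1816]
orientation: [-0.001, 0.811, 0.585, -0.001]
ft_force: [0.5, -0.9, -0.9]
grip_width: 0.003
```

{"name": "servo_tool", "arguments": {"targets": [{"fingers": 0, "tx": 0, "ty": 0, "tz": 1, "ax": 0, "ay": 0, "az": 0}, {"fingers": 0, "tx": 0, "ty": 0, "tz": 1, "ax": 0, "ay": 0, "az": 0}, {"fingers": 0, "tx": 0, "ty": 0, "tz": 0.5, "ax": 0, "ay": 0, "az": 0}, {"fingers": 0, "tx": 0, "ty": 0, "tz": 0.3, "ax": 0, "ay": 0, "az": 0}, {"fingers": 0, "tx": 0, "ty": 0, "tz": 0, "ax": 0, "ay": 0, "az": 0}, {"fingers": 0, "tx": 0, "ty": 0, "tz": 0, "ax": 0, "ay": 0, "az": 0}, {"fingers": 0, "tx": 0, "ty": 0, "tz": 0, "ax": 0, "ay": 0, "az": 0}, {"fingers": 0, "tx": 0, "ty": 0, "tz": 0, "ax": 0, "ay": 0, "az": 0}, {"fingers": 0, "tx": 0, "ty": 0, "tz": 0, "ax": 0, "ay": 0, "az": 0}, {"fingers": 0, "tx": 0, "ty": 0, "tz": 0, "ax": 0, "ay": 0, "az": 0}]}}

```text
time_s: 11.25
tool_pos: [0.6386, -0.0984, 0.1549]
orientation: [0.0, 0.811, 0.585, 0.0]
ft_force: [-1.0, -0.0, 0.2]
grip_width: 0.003
```

```bash
python3 - <<'E'
from h import *
a=snap("scene","s2")[170:310,180:330];b=snap("side","d2")[110:250,220:370]
cv2.imwrite("pics/c4.png",np.hstack([cv2.resize(q,(400,373)) for q in(a,b)])[:,:,::-1])
print(manip.sense()["tool_pos"])
E
```

```text
[ 0.6385451  -0.09836473  0.15482537]
```

View pics/c4.png

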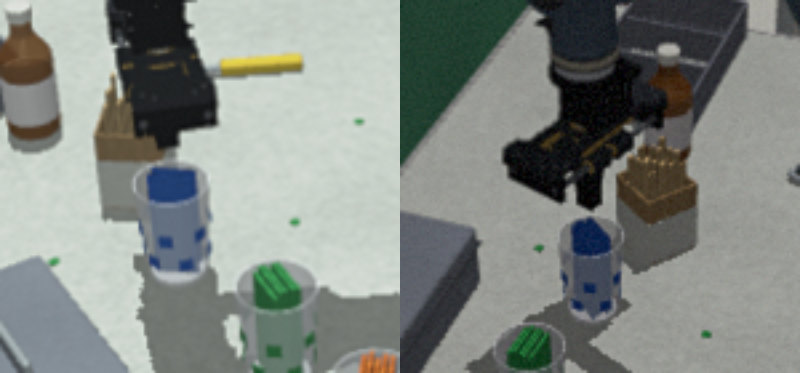

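Both views show the fingertips centred just above the blue cards, touching nothing. I'll hold here, then move to the carton.

{"name": "servo_tool", "arguments": {"targets": [{"fingers": 0, "tx": 0, "ty": 0, "tz": 0, "ax": 0, "ay": 0, "az": 0}, {"fingers": 0, "tx": 0, "ty": 0, "tz": 0, "ax": 0, "ay": 0, "az": 0}, {"fingers": 0, "tx": 0, "ty": 0, "tz": 0, "ax": 0, "ay": 0, "az": 0}, {"fingers": 0, "tx": 0, "ty": 0, "tz": 0, "ax": 0, "ay": 0, "az": 0}, {"fingers": 0, "tx": 0, "ty": 0, "tz": 0, "ax": 0, "ay": 0, "az": 0}, {"fingers": 0, "tx": 0, "ty": 0, "tz": 0, "ax": 0, "ay": 0, "az": 0}, {"fingers": 0, "tx": 0, "ty": 0, "tz": 0, "ax": 0, "ay": 0, "az": 0}, {"fingers": 0, "tx": 0, "ty": 0, "tz": 0, "ax": 0, "ay": 0, "az": 0}, {"fingers": 0, "tx": 0, "ty": 0, "tz": 0, "ax": 0, "ay": 0, "az": 0}, {"fingers": 0, "tx": 0, "ty": 0, "tz": 0, "ax": 0, "ay": 0, "az": 0}]}}

```text
time_s: 12.35
tool_pos: [0.6385, -0.0984, 0.1548]
orientation: [-0.0, 0.811, 0.585, 0.0]
ft_force: [-0.3, 0.9, 0.3]
grip_width: 0.003
```

{"name": "servo_tool", "arguments": {"targets": [{"fingers": 0, "tx": 0, "ty": 0, "tz": 0, "ax": 0, "ay": 0, "az": 0}, {"fingers": 0, "tx": 0, "ty": 0, "tz": 0, "ax": 0, "ay": 0, "az": 0}, {"fingers": 0, "tx": 0, "ty": 0, "tz": 0, "ax": 0, "ay": 0, "az": 0}, {"fingers": 0, "tx": 0, "ty": 0, "tz": 0, "ax": 0, "ay": 0, "az": 0}, {"fingers": 0, "tx": 0, "ty": 0, "tz": 0, "ax": 0, "ay": 0, "az": 0}, {"fingers": 0, "tx": 0, "ty": 0, "tz": 0, "ax": 0, "ay": 0, "az": 0}, {"fingers": 0, "tx": 0, "ty": 0, "tz": 0, "ax": 0, "ay": 0, "az": 0}, {"fingers": 0, "tx": 0, "ty": 0, "tz": 0, "ax": 0, "ay": 0, "az": 0}, {"fingers": 0, "tx": 0, "ty": 0, "tz": 0, "ax": 0, "ay": 0, "az": 0}, {"fingers": 0, "tx": 0, "ty": 0, "tz": 0, "ax": 0, "ay": 0, "az": 0}]}}

```text
time_s: 13.35
tool_pos: [0.6385, -0.0984, 0.1548]
orientation: [0.0, 0.811, 0.585, 0.0]
ft_force: [0.6, -0.2, -0.7]
grip_width: 0.005
```

{"name": "servo_tool", "arguments": {"targets": [{"fingers": 0, "tx": 0, "ty": 0, "tz": 0, "ax": 0, "ay": 0, "az": 0}, {"fingers": 0, "tx": 0, "ty": 0, "tz": 0, "ax": 0, "ay": 0, "az": 0}, {"fingers": 0, "tx": 0, "ty": 0, "tz": 0, "ax": 0, "ay": 0, "az": 0}, {"fingers": 0, "tx": 0, "ty": 0, "tz": 0, "ax": 0, "ay": 0, "az": 0}, {"fingers": 0, "tx": 0, "ty": 0, "tz": 0, "ax": 0, "ay": 0, "az": 0}, {"fingers": 0, "tx": 0, "ty": 0, "tz": -1, "ax": 0, "ay": 0, "az": 0}, {"fingers": 0, "tx": 0, "ty": 0, "tz": -2, "ax": 0, "ay": 0, "az": 0}, {"fingers": 0, "tx": 0, "ty": 0, "tz": -2, "ax": 0, "ay": 0, "az": 0}, {"fingers": 0, "tx": 0, "ty": 0, "tz": -2, "ax": 0, "ay": 0, "az": 0}, {"fingers": 0, "tx": 0, "ty": 0, "tz": -1, "ax": 0, "ay": 0, "az": 0}]}}

```text
time_s: 14.35
tool_pos: [0.6396, -0.0987, 0.2376]
orientation: [0.002, 0.811, 0.585, 0.001]
ft_force: [-0.5, 0.2, 0.5]
grip_width: 0.002
```

{"name": "servo_tool", "arguments": {"targets": [{"fingers": 0, "tx": -1.5, "ty": 0.2, "tz": 0, "ax": 0, "ay": 0, "az": 0}, {"fingers": 0, "tx": -2, "ty": 0.2, "tz": 0, "ax": 0, "ay": 0, "az": 0}, {"fingers": 0, "tx": -2, "ty": 0.2, "tz": 0, "ax": 0, "ay": 0, "az": 0}, {"fingers": 0, "tx": -2, "ty": 0.2, "tz": 0, "ax": 0, "ay": 0, "az": 0}, {"fingers": 0, "tx": -2, "ty": 0.3, "tz": 0, "ax": 0, "ay": 0, "az": 0}, {"fingers": 0, "tx": -2, "ty": 0.3, "tz": 0, "ax": 0, "ay": 0, "az": 0}, {"fingers": 0, "tx": -1.8, "ty": 0.2, "tz": 0, "ax": 0, "ay": 0, "az": 0}, {"fingers": 0, "tx": -1, "ty": 0.1, "tz": 0, "ax": 0, "ay": 0, "az": 0}, {"fingers": 0, "tx": 0, "ty": 0, "tz": 1, "ax": 0, "ay": 0, "az": 0}, {"fingers": 0, "tx": 0, "ty": 0, "tz": 1, "ax": 0, "ay": 0, "az": 0}]}}

```text
time_s: 15.35
tool_pos: [0.6094, -0.2392, 0.2139]
orientation: [-0.0, 0.811, 0.585, 0.0]
ft_force: [-1.9, -0.1, -0.2]
grip_width: 0.003
```

{"name": "servo_tool", "arguments": {"targets": [{"fingers": 0, "tx": 0, "ty": 0, "tz": 1, "ax": 0, "ay": 0, "az": 0}, {"fingers": 0, "tx": 0, "ty": 0, "tz": 1, "ax": 0, "ay": 0, "az": 0}, {"fingers": 0, "tx": 0, "ty": 0, "tz": 1, "ax": 0, "ay": 0, "az": 0}, {"fingers": 0, "tx": 0, "ty": 0, "tz": 0.8, "ax": 0, "ay": 0, "az": 0}, {"fingers": 0, "tx": 0, "ty": 0, "tz": 0.5, "ax": 0, "ay": 0, "az": 0}, {"fingers": 0, "tx": 0, "ty": 0, "tz": 0, "ax": 0, "ay": 0, "az": 0}, {"fingers": 0, "tx": 0, "ty": 0, "tz": 0, "ax": 0, "ay": 0, "az": 0}, {"fingers": 0, "tx": 0, "ty": 0, "tz": 0, "ax": 0, "ay": 0, "az": 0}, {"fingers": 0, "tx": 0, "ty": 0, "tz": 0, "ax": 0, "ay": 0, "az": 0}, {"fingers": 0, "tx": 0, "ty": 0, "tz": 0, "ax": 0, "ay": 0, "az": 0}]}}

```text
time_s: 16.35
tool_pos: [0.6097, -0.2396, 0.1722]
orientation: [0.0, 0.811, 0.585, 0.0]
ft_force: [-0.6, 0.9, -0.6]
grip_width: 0.004
```

```bash
python3 - <<'E'
from h import *
a=snap("scene","s3")[150:290,160:310];b=snap("side","d3")[90:230,240:390]
cv2.imwrite("pics/c5.png",np.hstack([cv2.resize(q,(400,373)) for q in(a,b)])[:,:,::-1])
print(manip.sense()["tool_pos"])
E
```

```text
[ 0.60963055 -0.23952282  0.17200084]
```

View pics/c5.png

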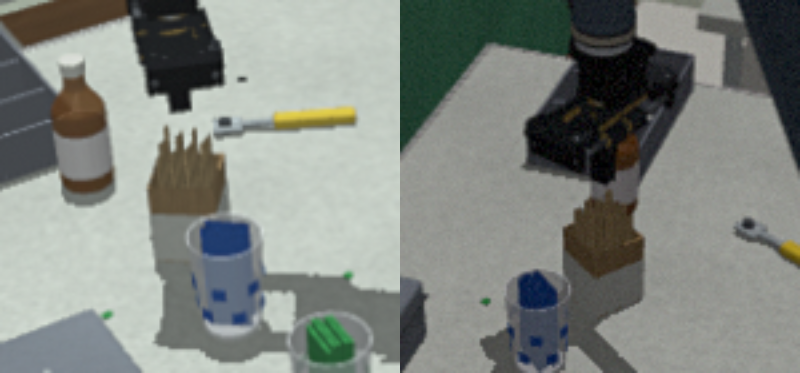

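The fingertips are above the middle of the stirrers in both views, clear of everything. I'll hold here and then hand in.

{"name": "servo_tool", "arguments": {"targets": [{"fingers": 0, "tx": 0, "ty": 0, "tz": 0, "ax": 0, "ay": 0, "az": 0}, {"fingers": 0, "tx": 0, "ty": 0, "tz": 0, "ax": 0, "ay": 0, "az": 0}, {"fingers": 0, "tx": 0, "ty": 0, "tz": 0, "ax": 0, "ay": 0, "az": 0}, {"fingers": 0, "tx": 0, "ty": 0, "tz": 0, "ax": 0, "ay": 0, "az": 0}, {"fingers": 0, "tx": 0, "ty": 0, "tz": 0, "ax": 0, "ay": 0, "az": 0}, {"fingers": 0, "tx": 0, "ty": 0, "tz": 0, "ax": 0, "ay": 0, "az": 0}, {"fingers": 0, "tx": 0, "ty": 0, "tz": 0, "ax": 0, "ay": 0, "az": 0}, {"fingers": 0, "tx": 0, "ty": 0, "tz": 0, "ax": 0, "ay": 0, "az": 0}, {"fingers": 0, "tx": 0, "ty": 0, "tz": 0, "ax": 0, "ay": 0, "az": 0}, {"fingers": 0, "tx": 0, "ty": 0, "tz": 0, "ax": 0, "ay": 0, "az": 0}]}}

```text
time_s: 17.45
tool_pos: [0.6096, -0.2394, 0.1717]
orientation: [-0.0, 0.811, 0.585, -0.0]
ft_force: [-0.4, -0.1, 0.1]
grip_width: 0.006
```

{"name": "servo_tool", "arguments": {"targets": [{"fingers": 0, "tx": 0, "ty": 0, "tz": 0, "ax": 0, "ay": 0, "az": 0}, {"fingers": 0, "tx": 0, "ty": 0, "tz": 0, "ax": 0, "ay": 0, "az": 0}, {"fingers": 0, "tx": 0, "ty": 0, "tz": 0, "ax": 0, "ay": 0, "az": 0}, {"fingers": 0, "tx": 0, "ty": 0, "tz": 0, "ax": 0, "ay": 0, "az": 0}, {"fingers": 0, "tx": 0, "ty": 0, "tz": 0, "ax": 0, "ay": 0, "az": 0}, {"fingers": 0, "tx": 0, "ty": 0, "tz": 0, "ax": 0, "ay": 0, "az": 0}, {"fingers": 0, "tx": 0, "ty": 0, "tz": 0, "ax": 0, "ay": 0, "az": 0}, {"fingers": 0, "tx": 0, "ty": 0, "tz": 0, "ax": 0, "ay": 0, "az": 0}, {"fingers": 0, "tx": 0, "ty": 0, "tz": 0, "ax": 0, "ay": 0, "az": 0}, {"fingers": 0, "tx": 0, "ty": 0, "tz": 0, "ax": 0, "ay": 0, "az": 0}]}}

```text
time_s: 18.45
tool_pos: [0.6096, -0.2395, 0.1717]
orientation: [-0.0, 0.811, 0.585, -0.0]
ft_force: [0.4, 0.1, 0.1]
grip_width: 0.007
```

```bash
python3 -c "
from h import *
print(order.sign_off());s=manip.sense();print(s['time_s'],s['tool_pos'],s['ft_force'])"
```

```text
the job is handed in; nothing more can be done
None
the job is handed in; nothing more can be done
```

I rang the bell, pointed at the blue vouchers, then pointed at the stirrers and handed the job in there, still pointing, at about 18.5 s of the 51 s allowed.

- **Bell:** I pressed the cap with closed fingertips down to its stop (tip at 58.3 mm, 9 N) and lifted off. I did not photograph the cap springing back; the force was back to about zero.
- **Blue vouchers:** I pointed about 35 mm above the middle of the cards and held still for over 2.5 s.
- **Stirrers:** I pointed about 37 mm above their middle and held still for over 2 s before handing in.
- **Checks:** The pictures at both pointing places showed the fingertips clear, and the last force readings were within noise. I crossed the row with the tip at about 0.33 m, so I never came down low over the green or orange tumbler.
- **Disagreements:** My first two move calls were refused for missing keys and moved nothing. Crossing the wrist view of the stirrers with the table cameras left 3–6 mm gaps and put the tips 8–18 mm too low. I used the wrist view instead, where the stirrer tips and the carton rim agreed to about 2 mm.

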